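Pack the jeweller's clamp and hold the locket tight

TASK

The silver locket is too small for the spring-open clamp. Take brass spacers from the rack one at a time and stand them upright, fully down, in the clamp's channel between the jaw and the locket until pushing the blue-topped post makes the jaw bite on the packing and squeeze the locket against its stop, rather than running out to its end stop; leave any spacers you do not need standing in the rack and do not knock the other things about. Finish while still pushing the post, holding the whole stack tight.

Things in the scene. Friction and masses are not known exactly. Their poses are not given: they have to be found in the camera images.
- clamp: fixed steel clamp, base 248 x 70 x 12 mm (x = -120 to 128), origin at its underside; x: the way the jaw is pushed to close, y across, z up. Channel floor 12 mm above the bench, 38 mm wide, between side cheeks 16 mm high, x = -17 to +95 mm. Along x: push face of the blue-topped post (-106), grey guide block (-44, 22 mm high), jaw face (-20 when open), gap, locket, stop
- jaw (a joint): travel of the sliding jaw in m: 0 open, 0.022 at its end stop. A spring opens it when let go (2 N at 0, 4 N at the end stop). The open gap between jaw face and locket is 26 to 56 mm, so one or two spacers are needed: the jaw bites once spacers fill all but less than 22 mm of it
- jaw_face (a point): centre of the jaw's flat face (32 mm wide, 24 mm high) that presses on the packing, 12 mm above the channel floor; moves with the jaw
- push_post (a point): point on the outer flat face of the jaw's upright post, 6 mm below the top of the post, on the side that is pushed (towards clamp +x); post 12 mm along x, 20 mm wide, its top 66 mm above the bench (the top 18 mm blue), 86 mm behind the jaw face when not squeezed
- post (a joint): how far the post is squeezed towards the jaw against its spring, in m, 0 to 0.010: it starts to give at 4.5 N and takes 1.5 N more per mm. So the jaw runs first; the post gives once the jaw has bitten or met its end stop. 5 mm is a firm hold
- stop: fixed steel stop block 24 (x) x 34 x 30 mm standing on the channel floor, with a brass screw knob behind; origin centre of its underside, axes as the clamp's; the locket rests against its -x face, 12 mm from the origin
- locket_center (a point): centre of the loose silver locket box with a green stone, 30 (x) x 28 x 22 mm, 90 g, axes as the clamp's, standing in the channel against the stop
- spacer_a_center (a point): 18 mm thick brass spacer, upside-down T: foot 30 mm wide, 24 mm high; centred above it a grip tab 10 mm thick, 16 mm wide, 30 mm high; 54 mm tall, 150 g. This point is its centre, 27 mm above its underside; x along the thickness, y along the width, z up. Starts standing in the rack, underside 6 mm above the bench; pinch the tab across y, about 41 mm above the underside
- spacer_b_center (a point): 18 mm thick brass spacer, upside-down T: foot 30 mm wide, 24 mm high; centred above it a grip tab 10 mm thick, 16 mm wide, 30 mm high; 54 mm tall, 150 g. This point is its centre, 27 mm above its underside; x along the thickness, y along the width, z up. Starts standing in the rack, underside 6 mm above the bench; pinch the tab across y, about 41 mm above the underside
- spacer_c_center (a point): 18 mm thick brass spacer, upside-down T: foot 30 mm wide, 24 mm high; centred above it a grip tab 10 mm thick, 16 mm wide, 30 mm high; 54 mm tall, 150 g. This point is its centre, 27 mm above its underside; x along the thickness, y along the width, z up. Starts standing in the rack, underside 6 mm above the bench; pinch the tab across y, about 41 mm above the underside
- rack: fixed dark wooden rack 140 (x) x 52 x 18 mm with three 12 mm deep slots in a row along x, 42 mm apart, in which the spacers stand; origin centre of its underside
- flux_jar: small green glass jar with white cap, 44 mm across, 50 mm tall; bystander, leave alone; origin near the middle of its underside
- polish_tin: flat round metal tin, 60 mm across, 26 mm tall; bystander, leave alone; origin near the middle of its underside
- ring_box: black ring box, 50 x 50 x 35 mm, gold square on top; bystander, leave alone; origin near the middle of its underside
- handpiece: blue handheld motor tool lying down, about 180 mm long; bystander, leave alone; origin near the middle of its underside
- file_brush: hand brush lying on the bench; bystander, leave alone; origin near the middle of its underside
- bangle: brass bangle lying flat, 66 mm across; bystander, leave alone; origin near the middle of its underside
- pickle_bowl: glass bowl, 100 mm across, 45 mm tall; bystander, leave alone; origin near the middle of its underside
Mind the look-alikes: they are no part of the job. What is shaped like the part that bears spacer_a_center but pink or purple is not meant.

How it is judged:
By the outcome, as a careful person would: the job done as asked, in the order asked, and still so for the second after the job is handed in, while the arm keeps its last pose, push and grip.
It also fails if it takes over 72 s, if anything falls off the work surface, if the arm or the gripper's body presses on something with over 40 N, if the wrist force passes 120 N, or if a joint passes its speed limit or range.

ROBOT

A 6-joint arm with a two-finger parallel gripper is mounted at the origin on the work surface. World frame = base frame: x ahead of the robot, y to its left, z up, the work surface at z = 0. Lengths are in m, angles in degrees, forces in N, time in s.
With the tool pointing down it reaches from about 0.4 to 0.825 m from the base axis. Payload 7 kg.
Tool frame: the origin (TCP) lies midway between the tips of the shut fingers; the grasp point (between the pads) lies 19 mm behind it; z points along the fingers, y is the line along which they close (so a half turn about z gives the same grasp; the last joint's range is limited). The gripper opens to 88 mm and grips with 3 to 60 N. Pads are 19 mm wide; open, the fingers measure 130 mm over their backs; the gripper's body (78 mm by 193 mm) begins 47 mm behind the grasp point.
Start: joints at [-53.967, 20.546, 0.682, 0, -70.136, -16.507], TCP at [0.226, -0.636, 0.227] pointing down, gripper open.
Joint ranges: [-176.03, 176.03], [-82.01, 121.73], [-58.28, 71.71], [-173.87, 95.51], [-174.79, -0.11], [-173.66, 173.66]. Speed limits (degrees/s): [136.94, 136.94, 172.46, 180, 180, 180].

INTERFACE

Orientations are given as [roll, pitch, yaw] about the fixed x, y, z axes, in that order (R = Rz(yaw) Ry(pitch) Rx(roll)).
In Python, from plant import r, eyes, workorder gives the robot as it stands.
- The arm moves only by the tool step_arm, never from a script. Its argument "plan" is a list of rows, each a list of 5 numbers: the shift along the tool's x, y, z each as a share of 25 cm, from -1 to 1, then the turn about the tool's z as a share of 60 degrees, from -1 to 1, then the finger opening in mm, from 0 to 87.6. In form: [[x, y, z, turn, jaw], ...]. A call has 1 to 12 rows; each row is the pose to reach, as a shift and turn from the pose commanded when the call began, along the tool's axes at that moment; what a row does not reach only later rows make up. A row lasts 1/12 s, in which the tool goes at most 41.7 mm and 7.16 degrees, less where a joint would pass 70% of its speed; a pose out of reach is approached as far as the arm can. A call with a number of a shift or a turn outside -1 to 1 is refused whole. A call with a gripper value outside its range is refused whole. The fingers move at their own pace and stop on an object; "newtons" is the grip in N (left out, the last holds). Time passes only in rows, so rows that repeat a pose let the fingers close. It gives the time, the measured TCP pose, the force, the opening and the grip force at its end, in the units of the state.
- r.get_state(): the state, without advancing time (a new reading comes with each control period).
- eyes.capture(name): name is "scene" or "top" or "wrist"; returns the picture (480x640x3 uint8, red, green, blue); there is no depth.
- eyes.camera_model(name): a dict with "fov_y" (degrees; the focal length in pixels is half the picture's height over the tangent of half this angle, whatever the lens; pixels are square), "cx", "cy" (the principal point, pixels), "world_to_cam" (4x4, takes a point from world to camera coordinates); the wrist camera has in their place "hand_eye" (4x4, takes a point from camera to tool coordinates, whose origin is the TCP and whose axes are the flange's). Camera axes: x right, y up, looking along -z (the intrinsics and any distortion apply to the point x, -y, -z); pixel columns grow to the right and rows downward; lengths in m; the calibration is good to about 2 mm. A picture is of the moment at which its call begins: read the wrist's pose just before it. camera_model takes no time and is no camera call.
- workorder.close_job(): hands the job in; it is judged then, once.
The state is a dict: "time_s": time; "joints": joint angles; "qd": joint speeds; "joint_torque": joint torques, N m; "tcp_pos": TCP position; "eef_rot": TCP orientation; "contact_force": force on the tool from outside, world axes, zero at the start; "moment": the same for the moment, N m; "gripper_width": finger opening in m; "gripper_force": force on a finger pad.
Only numpy, scipy, OpenCV 4.12 (cv2) and the standard library are available. Lean on these libraries where they do the work, as an engineer would, in place of code of your own. Each camera call takes 0.05 s, during which the arm holds its last target. There are 200 camera calls.

## Working session

There is one attempt and no reset: what is moved stays moved. The work goes in short steps, Python scripts to look and compute and a tool call to move; the robot and the scene stay as the last step left them, time stands still between calls to the robot, and variables do not carry over. Pictures are saved under pics/ and viewed, at most 10 in all, crops included, and the job is handed in when it is done.

Besides the shell and the picture viewer there is one more tool, called after ">>>" by a JSON object that holds its "method" and its "body". step_arm: Moves the arm, as the interface text tells. Its arguments: {"type":"object","properties":{"plan":{"type":"array"},"newtons":{"type":"number"}},"required":["plan"]}

```bash
ls; mkdir -p pics
cat > h.py <<'E'
import numpy as np, cv2
from plant import r, eyes, workorder
E
python3 - <<'E'
from h import *
np.set_printoptions(precision=4,suppress=True)
for n in ("scene","top","wrist"):
    m=eyes.camera_model(n); print(n,m)
    im=eyes.capture(n); cv2.imwrite(f"pics/{n}0.png",im[:,:,::-1])
print(r.get_state())
E
```

```text
pics
scene {'fov_y': 53.75705004787934, 'cx': 320.19871738300674, 'cy': 236.0111611408489, 'world_to_cam': array([[-0.8809,  0.4729, -0.0211,  0.4633],
       [-0.2925, -0.5087,  0.8097,  0.1242],
       [ 0.3722,  0.7194,  0.5864, -1.2222],
       [ 0.    ,  0.    ,  0.    ,  1.    ]])}
top {'fov_y': 46.49782667661212, 'cx': 321.1603170154295, 'cy': 240.3822704354754, 'world_to_cam': array([[ 0.0167, -0.9997, -0.0175,  0.0604],
       [ 0.9888,  0.0139,  0.1484, -0.5316],
       [-0.1481, -0.0198,  0.9888, -1.0814],
       [ 0.    ,  0.    ,  0.    ,  1.    ]])}
wrist {'fov_y': 67.35766009171208, 'cx': 317.54683859832073, 'cy': 241.59936777555131, 'hand_eye': array([[-0.0006,  0.9552,  0.296 ,  0.0799],
       [ 1.    ,  0.0004,  0.0006,  0.0005],
       [ 0.0005,  0.296 , -0.9552, -0.1571],
       [ 0.    ,  0.    ,  0.    ,  1.    ]])}
{'time_s': 0.15, 'joints': array([-53.9669,  20.5828,   0.6464,  -0.0127, -70.1338, -16.5069]), 'qd': array([ 0.0453, -0.1252,  0.1236,  0.0048,  0.0089, -0.0238]), 'joint_torque': array([ -0.0019, -58.3274,  29.3291,   7.0013,   0.0088,  -0.0001]), 'tcp_pos': array([ 0.2255, -0.6359,  0.2258]), 'eef_rot': array([ 179.9293,   -0.0085, -160.4782]), 'contact_force': array([ 0.9028, -0.3852,  0.5977]), 'moment': array([ 0.0314,  0.0219, -0.0478]), 'gripper_force': 0.0, 'gripper_width': 0.08757340160618547}
```

View pics/top0.png

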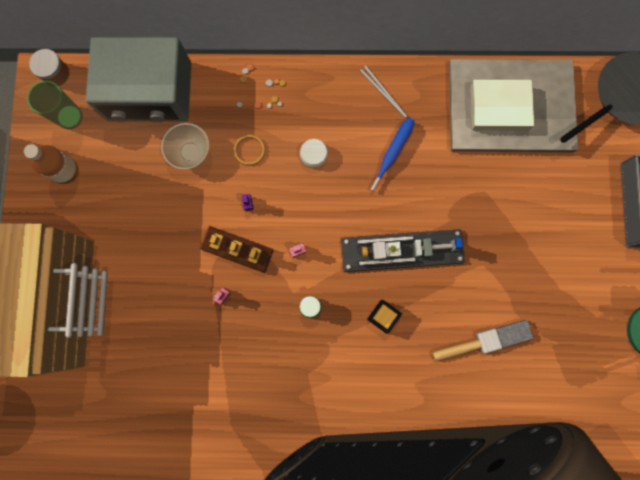

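View pics/scene0.png

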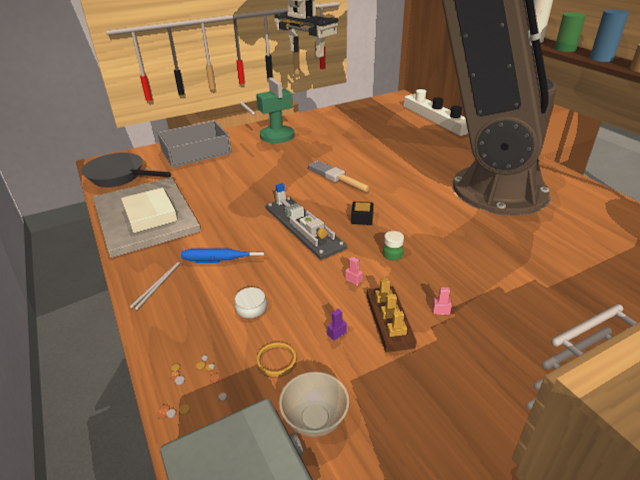

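Candidates in the top view: brass spacers in the rack at (216,241), (235,248) and (255,255). The look-alikes are pink at (298,250), pink at (221,296) and purple at (247,202). I choose the three brass ones. The clamp's blue post is at (459,243), so clamp +x points left in the image (world +y).

```bash
cat >> h.py <<'E'
def cam(n):
    m=eyes.camera_model(n); f=240/np.tan(np.radians(m["fov_y"]/2))
    if n=="wrist":
        from scipy.spatial.transform import Rotation as R
        s=r.get_state(); T=np.eye(4); T[:3,:3]=R.from_euler("xyz",s["eef_rot"],degrees=True).as_matrix(); T[:3,3]=s["tcp_pos"]
        C=T@m["hand_eye"]
    else: C=np.linalg.inv(m["world_to_cam"])
    return f,m["cx"],m["cy"],C
def cast(c,uv,z):
    f,cx,cy,C=c; uv=np.atleast_2d(uv).astype(float)
    d=np.c_[(uv[:,0]-cx)/f,-(uv[:,1]-cy)/f,-np.ones(len(uv))]@C[:3,:3].T
    return C[:3,3]+d*((z-C[2,3])/d[:,2])[:,None]
def proj(c,P):
    f,cx,cy,C=c; p=(np.atleast_2d(P)-C[:3,3])@C[:3,:3]
    return np.c_[cx+f*p[:,0]/-p[:,2],cy-f*p[:,1]/-p[:,2]]
def blobs(mask,amin=5):
    n,l,s,c=cv2.connectedComponentsWithStats(mask.astype(np.uint8))
    return [(s[i,4],c[i].round(1),s[i,:4]) for i in range(1,n) if s[i,4]>=amin]
E
python3 - <<'E'
from h import *
np.set_printoptions(precision=4,suppress=True)
c=cam("top"); im=cv2.imread("pics/top0.png"); hsv=cv2.cvtColor(im,cv2.COLOR_BGR2HSV)
H,S,V=[hsv[:,:,i].astype(int) for i in range(3)]
def roi(m,x0,y0,x1,y1):
    k=np.zeros_like(m); k[y0:y1,x0:x1]=m[y0:y1,x0:x1]; return k
g=roi((H>15)&(H<32)&(S>100)&(V>110),200,225,275,275)
for a,ct,bb in blobs(g): print("gold",a,ct,bb,cast(c,ct,0.05)[0])
b=roi((H>100)&(H<130)&(S>120)&(V>60),440,225,475,265)
for a,ct,bb in blobs(b): print("blue",a,ct,bb,cast(c,ct,0.062)[0])
d=roi((S<90)&(V<95),335,222,475,280)
d=cv2.morphologyEx(d.astype(np.uint8),cv2.MORPH_OPEN,np.ones((5,5)))
p=cv2.findNonZero(d); rc=cv2.boxPoints(cv2.minAreaRect(p)); print("clamp",rc,cast(c,rc,0.012))
cv2.imwrite("pics/crop0.png",np.vstack([cv2.resize(im[225:280,195:325],None,fx=5,fy=5,interpolation=2),cv2.resize(im[222:280,340:470],None,fx=5,fy=5,interpolation=2)]))
E
```

```text
gold 134 [215.1 240.2] [209 233  14  16] [0.5265 0.2802 0.05  ]
gold 121 [234.1 246.8] [229 240  13  16] [0.5138 0.2416 0.05  ]
gold 108 [253.3 254.2] [248 247  13  16] [0.4995 0.2028 0.05  ]
blue 77 [458.4 242.7] [455 237   8  12] [ 0.5265 -0.2007  0.062 ]
clamp [[341.3793 238.1201]
 [460.5403 229.2934]
 [462.9796 262.2238]
 [343.8186 271.0505]] [[ 0.5401  0.0276  0.012 ]
 [ 0.5619 -0.217   0.012 ]
 [ 0.4939 -0.2206  0.012 ]
 [ 0.4722  0.0219  0.012 ]]
```

View pics/crop0.png

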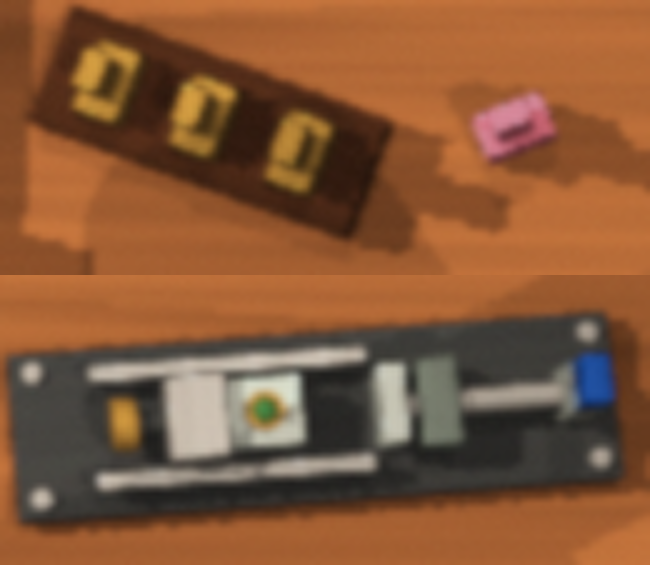

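The crop confirms three brass T-spacers in the dark rack, with the pink look-alike to its right. It also shows the clamp with stop, locket with green stone, jaw, guide block and blue post. The gap is about 14.5 px, roughly 28 mm, so one spacer is likely enough. I'll move over the clamp for a closer wrist view.

>>> {"method": "step_arm", "body": {"plan": [[-0.9,0.8,0,-0.63,60],[-0.9,0.8,0,-0.63,60],[-0.9,0.8,0,-0.63,60],[-0.9,0.8,0,-0.63,60],[-0.9,0.8,0,-0.63,60],[-0.9,0.8,0,-0.63,60],[-0.9,0.8,0,-0.63,60],[-0.9,0.8,0,-0.63,60],[-0.9,0.8,0,-0.63,60]]}}

```text
time_s: 0.9
tcp_pos: [0.3721, -0.3701, 0.2269]
eef_rot: [-180.0, 0.0, -122.4]
contact_force: [-0.5, 0.2, 0.1]
gripper_width: 0.0599
gripper_force: 0.0
```

```bash
cat >> h.py <<'E'
def go(x,y,z,yaw):
    s=r.get_state(); p=s["tcp_pos"]; a=np.radians(s["eef_rot"][2]); d=np.array([x,y,z])-p
    dx=d[0]*np.cos(a)+d[1]*np.sin(a); dy=d[0]*np.sin(a)-d[1]*np.cos(a)
    t=(yaw-s["eef_rot"][2]+180)%360-180
    print("t",round(s["time_s"],2),"pos",p.round(4),"rot",s["eef_rot"].round(2),"F",s["contact_force"].round(1),"w",round(s["gripper_width"]*1e3,1),"gf",round(s["gripper_force"],1))
    print("shares x,y,z,turn",(np.array([dx,dy,-d[2]])/.25).round(4),round(-t/60,4))
E
python3 -c "
from h import *
go(.52,-.1,.226,-84.9)"
```

```text
t 0.9 pos [ 0.3721 -0.3701  0.2269] rot [-1.7996e+02  3.0000e-02 -1.2245e+02] F [-0.5  0.2  0.1] w 59.9 gf 0.0
shares x,y,z,turn [-1.2291  0.0806  0.0037] -0.6258
```

>>> {"method": "step_arm", "body": {"plan": [[-1,0.08,0,-0.63,60],[-1,0.08,0,-0.63,60],[-1,0.08,0,-0.63,60],[-1,0.08,0,-0.63,60],[-1,0.08,0,-0.63,60],[-1,0.08,0,-0.63,60],[-1,0.08,0,-0.63,60],[-1,0.08,0,-0.63,60]]}}

```text
time_s: 1.57
tcp_pos: [0.4897, -0.1501, 0.2262]
eef_rot: [180.0, -0.0, -84.7]
contact_force: [0.8, -0.4, -0.4]
gripper_width: 0.0598
gripper_force: 0.0
```

Run:
```python
from h import *
go(.4995,.2028,.16,-109.2)
import pickle
c=cam("wrist"); im=eyes.capture("wrist")[:,:,::-1].copy(); cv2.imwrite("pics/w1.png",im); pickle.dump(c,open("w1.pkl","wb"))
```

```text
t 1.57 pos [ 0.4897 -0.1501  0.2262] rot [179.96  -0.   -84.71] F [ 0.8 -0.4 -0.4] w 59.8 gf 0.0
shares x,y,z,turn [-1.4019 -0.169   0.2649] 0.4081
```

View pics/w1.png

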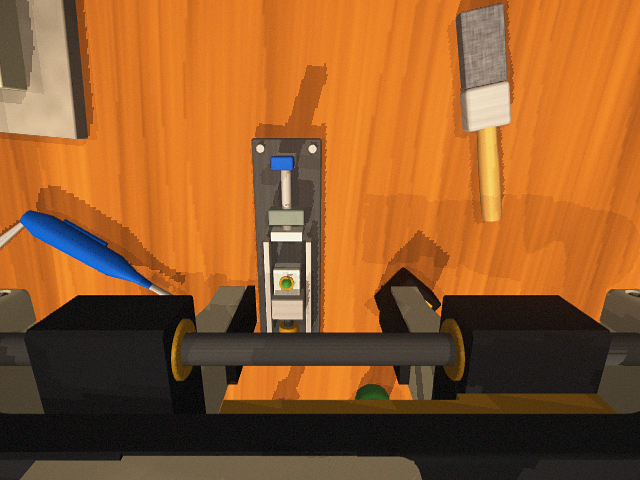

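The wrist view shows the blue post top at (283,163), guide block at (286,217), jaw at (286,234), locket at (287,280) and stop at (287,306). The ring box is at right, (410,290).

Run:
```python
from h import *
import pickle
np.set_printoptions(precision=4,suppress=True,linewidth=150)
c=pickle.load(open("w1.pkl","rb")); im=cv2.imread("pics/w1.png"); hsv=cv2.cvtColor(im,cv2.COLOR_BGR2HSV)
g=cv2.cvtColor(im,cv2.COLOR_BGR2GRAY).astype(float)
b=(hsv[...,0]>100)&(hsv[...,0]<130)&(hsv[...,1]>120)&(hsv[...,2]>60); b[:,:240]=0;b[:,330:]=0
for x in blobs(b,20): print("blue",x)
gr=(hsv[...,0]>40)&(hsv[...,0]<90)&(hsv[...,1]>100); gr[:,:260]=0;gr[:,320:]=0;gr[330:]=0
for x in blobs(gr,10): print("green",x, cast(c,x[1],.036))
for u0 in (277,294):
    p=g[:,u0:u0+4].mean(1); print(u0); print([(v,int(p[v])) for v in range(200,330)])
for v in (145,190,205,250,260):
    print(v,[(u,int(g[v,u])) for u in range(248,332)])
```

```text
blue (np.int32(317), array([281.7, 162.5]), array([270, 156,  24,  14], dtype=int32))
green (np.int32(65), array([286. , 283.2]), array([282, 279,   9,   9], dtype=int32)) [[ 0.5162 -0.074   0.036 ]]
277
[(200, 66), (201, 61), (202, 64), (203, 63), (204, 65), (205, 64), (206, 64), (207, 69), (208, 67), (209, 63), (210, 107), (211, 145), (212, 166), (213, 165), (214, 167), (215, 166), (216, 168), (217, 168), (218, 168), (219, 167), (220, 171), (221, 171), (222, 170), (223, 173), (224, 169), (225, 59), (226, 74), (227, 100), (228, 107), (229, 106), (230, 107), (231, 89), (232, 198), (233, 243), (234, 241), (235, 240), (236, 240), (237, 242), (238, 241), (239, 242), (240, 251), (241, 136), (242, 74), (243, 83), (244, 83), (245, 83), (246, 83), (247, 92), (248, 92), (249, 90), (250, 84), (251, 83), (252, 78), (253, 77), (254, 71), (255, 65), (256, 62), (257, 63), (258, 65), (259, 63), (260, 62), (261, 63), (262, 69), (263, 99), (264, 103), (265, 103), (266, 110), (267, 68), (268, 100), (269, 125), (270, 219), (271, 242), (272, 241), (273, 236), (274, 223), (275, 222), (276, 223), (277, 2
[... 6211 characters left out ...]
9), (270, 73), (271, 65), (272, 55), (273, 57), (274, 56), (275, 54), (276, 53), (277, 57), (278, 63), (279, 67), (280, 64), (281, 61), (282, 63), (283, 66), (284, 65), (285, 67), (286, 65), (287, 69), (288, 64), (289, 65), (290, 66), (291, 66), (292, 67), (293, 69), (294, 59), (295, 62), (296, 71), (297, 63), (298, 67), (299, 66), (300, 62), (301, 57), (302, 55), (303, 55), (304, 51), (305, 41), (306, 239), (307, 230), (308, 229), (309, 225), (310, 227), (311, 70), (312, 54), (313, 64), (314, 59), (315, 59), (316, 60), (317, 87), (318, 88), (319, 82), (320, 54), (321, 99), (322, 100), (323, 106), (324, 143), (325, 145), (326, 156), (327, 153), (328, 156), (329, 160), (330, 156), (331, 155)]
```

Run:
```python
from h import *
import pickle
np.set_printoptions(precision=4,suppress=True,linewidth=150)
c=pickle.load(open("w1.pkl","rb")); im=cv2.imread("pics/w1.png"); g=cv2.cvtColor(im,cv2.COLOR_BGR2GRAY).astype(float)
# cheeks: bright bands at left (264-268) and right (306-310), inner edges
V=np.arange(246,262); L=[];Rr=[]
for v in V:
    row=g[v]; l=[u for u in range(260,274) if row[u]>180]; q=[u for u in range(300,314) if row[u]>180]
    L.append((max(l)+.5,v)); Rr.append((min(q)-.5,v))
for z in (.028,):
    PL=cast(c,L,z)[:,:2];PR=cast(c,Rr,z)[:,:2]
    m=(PL+PR)/2; k=np.polyfit(m[:,1],m[:,0],1); print("centre line",m.mean(0),"width",np.linalg.norm(PL-PR,axis=1).mean(), "yaw",np.degrees(np.arctan2(1,k[0])))
# long straight clamp edges for yaw: dark/wood edge on left, rows 150-330 
P=lambda u,v,z: cast(c,(u,v),z)[0]
J=P(287,241,.036); Lk=P(287,269.2,.034)
print("jaw",J,"locket front",Lk,"stop f/b",P(287,300,.042),P(287,318.8,.042),"gap",Lk-J)
print("blue top rear/front", P(282,155.7,.066),P(282,168,.066), "sides",P(270,160,.066),P(294,160,.066))
print("screws",P(260,149,.013),P(312.5,149,.013))
print("guide",P(286,210.7,.034),P(286,224.6,.034))
```

```text
centre line [ 0.5178 -0.1041] width 0.03860360484999584 yaw 93.81616508510483
jaw [ 0.5182 -0.1203  0.036 ] locket front [ 0.5163 -0.089   0.034 ] stop f/b [ 0.5136 -0.0578  0.042 ] [ 0.5121 -0.0358  0.042 ] gap [-0.0019  0.0313 -0.002 ]
blue top rear/front [ 0.5258 -0.2058  0.066 ] [ 0.5252 -0.1954  0.066 ] sides [ 0.5359 -0.2013  0.066 ] [ 0.5153 -0.2032  0.066 ]
screws [ 0.5528 -0.2063  0.013 ] [ 0.5006 -0.2111  0.013 ]
guide [ 0.5214 -0.1508  0.034 ] [ 0.5205 -0.1367  0.034 ]
```

The gap measures about 31 mm, so one spacer leaves about 13 mm, which is under 22 mm. One spacer is enough. Next I go to the rack.

>>> {"method": "step_arm", "body": {"plan": [[-1,-0.12,0.1,0.41,60],[-1,-0.12,0.1,0.41,60],[-1,-0.12,0.1,0.41,60],[-1,-0.12,0.1,0.41,60],[-1,-0.12,0.1,0.41,60],[-1,-0.12,0.1,0.41,60],[-1,-0.12,0.1,0.41,60],[-1,-0.12,0.1,0.41,60]]}}

```text
time_s: 2.28
tcp_pos: [0.4968, 0.102, 0.2009]
eef_rot: [180.0, -0.0, -109.4]
contact_force: [-0.1, -0.7, 1.0]
gripper_width: 0.0601
gripper_force: 0.0
```

Run:
```python
from h import *
import pickle
go(.4995,.2028,.16,-109.2)
c=cam("wrist"); im=eyes.capture("wrist")[:,:,::-1].copy(); cv2.imwrite("pics/w2.png",im); pickle.dump(c,open("w2.pkl","wb"))
h=cv2.cvtColor(im,cv2.COLOR_BGR2HSV); H,S,V=[h[...,i].astype(int) for i in range(3)]
m=(H>15)&(H<32)&(S>100)&(V>110); cen=proj(c,[[.4995,.2028,.05],[.5138,.2416,.05],[.5265,.2802,.05]]); print(cen)
for b in blobs(m,40): print(b[0],b[1],b[2],cast(c,b[1],.05)[0].round(4))
```

```text
t 2.28 pos [0.4968 0.102  0.2009] rot [ 1.7998e+02 -2.0000e-02 -1.0945e+02] F [-0.1 -0.7  1. ] w 60.1 gf 0.0
shares x,y,z,turn [-0.3837  0.1238  0.1637] -0.0041
[[349.94448815 321.4174141 ]
 [348.29681711 358.39088748]
 [348.17631389 392.34259427]]
317 [390.4   4. ] [363   0  45  13] [ 0.3893 -0.0396  0.05  ]
232 [221.3  25.8] [211  14  21  24] [ 0.5137 -0.0684  0.05  ]
370 [255.8  95.3] [243  85  27  22] [ 0.5077 -0.0145  0.05  ]
276 [347.  310.8] [333 303  30  18] [0.4986 0.1911 0.05  ]
252 [174.9 352. ] [171 323  11  57] [0.6732 0.1774 0.05  ]
152 [350.1 328. ] [342 324  17   9] [0.5016 0.2097 0.05  ]
202 [460.7 355.7] [456 329   9  51] [0.4076 0.2759 0.05  ]
100 [349.  368.4] [341 366  17   6] [0.5168 0.253  0.05  ]
221 [345.6 380.3] [333 375  27  14] [0.5244 0.2653 0.05  ]
```

View pics/w2.png

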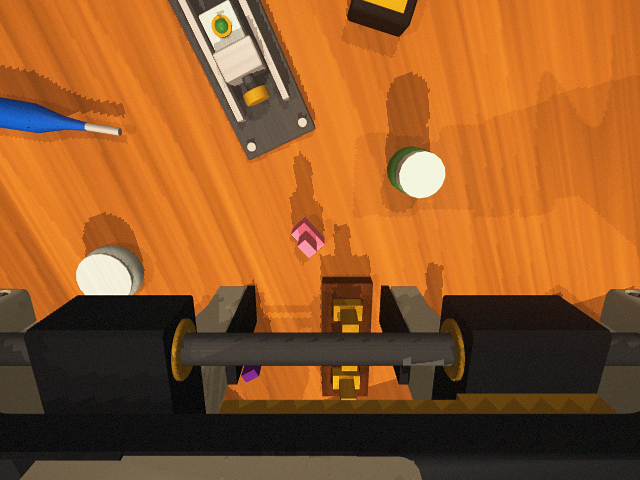

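The wrist view shows the nearest spacer foot at (347,310), with its tab partly hidden behind the gripper bar at (350,328). The pink look-alike is at (308,238). I'll move on until the spacer is clear of the bar.

>>> {"method": "step_arm", "body": {"plan": [[-0.36,0.124,0.1,0,60],[-0.36,0.124,0.1,0,60],[-0.36,0.124,0.1,0,60],[-0.36,0.124,0.1,0,60]]}}

```text
time_s: 2.67
tcp_pos: [0.4975, 0.1959, 0.1753]
eef_rot: [179.9, -0.1, -109.5]
contact_force: [0.9, -0.9, 0.3]
gripper_width: 0.0599
gripper_force: 0.0
```

Run:
```python
from h import *
import pickle
go(.4995,.2028,.16,-109.2)
c=cam("wrist"); im=eyes.capture("wrist")[:,:,::-1].copy(); cv2.imwrite("pics/w3.png",im); pickle.dump(c,open("w3.pkl","wb"))
print(proj(c,[[.4995,.2028,.06],[.5138,.2416,.06],[.5265,.2802,.06]]))
cv2.imwrite("pics/w3c.png",cv2.resize(im[130:330,220:460],None,fx=2.5,fy=2.5))
```

```text
t 2.67 pos [0.4975 0.1959 0.1753] rot [ 1.7994e+02 -9.0000e-02 -1.0950e+02] F [ 0.9 -0.9  0.3] w 59.9 gf 0.0
shares x,y,z,turn [-0.0286  0.0017  0.0611] -0.005
[[318.17627258 244.87951449]
 [317.54384096 292.49071879]
 [318.63452076 335.62813106]]
```

View pics/w3c.png

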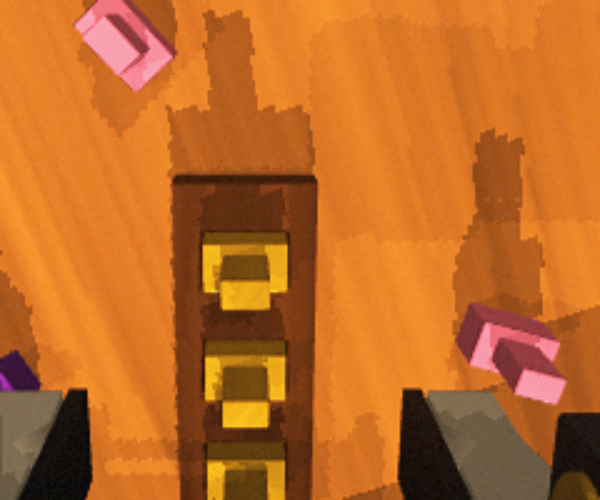

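The crop shows spacer c's tab top at full-image (318,248) and the next one's at (318,296), with the rack aligned to the image. The pink look-alikes stand clear of the fingers.

Run:
```python
from h import *
import pickle
c=pickle.load(open("w3.pkl","rb")); im=cv2.imread("pics/w3.png")
h=cv2.cvtColor(im,cv2.COLOR_BGR2HSV); H,S,V=[h[...,i].astype(int) for i in range(3)]
m=(H>18)&(H<32)&(S>100)&(V>215)
for b in blobs(m,30): print(b)
p=cast(c,[[318,248],[318.2,295.8]],.06); print(p, np.degrees(np.arctan2(*(p[1]-p[0])[[1,0]])))
# rack edges yaw
e=cast(c,[[289.4,202],[290.4,322],[346.6,202],[345,322]],.018); print(e, np.degrees(np.arctan2(*(e[1]-e[0])[[1,0]])),np.degrees(np.arctan2(*(e[3]-e[2])[[1,0]])))
go(*p[0][:2],.16,-109.2)
```

```text
(np.int32(105), array([303.6, 235.8]), array([301, 228,   8,  19], dtype=int32))
(np.int32(348), array([322.9, 243.3]), array([308, 228,  27,  26], dtype=int32))
(np.int32(79), array([303.9, 280.2]), array([302, 273,   6,  17], dtype=int32))
(np.int32(112), array([330.2, 280.5]), array([325, 273,   9,  17], dtype=int32))
(np.int32(180), array([317.5, 295.5]), array([309, 291,  18,  10], dtype=int32))
(np.int32(93), array([305.7, 321.7]), array([303, 315,   7,  15], dtype=int32))
(np.int32(80), array([330. , 322.4]), array([326, 315,   8,  15], dtype=int32))
[[0.50050252 0.2052098  0.06      ]
 [0.51429169 0.24461459 0.06      ]] 70.71320174574036
[[0.51453675 0.16943687 0.018     ]
 [0.55603644 0.28113474 0.018     ]
 [0.46689943 0.18635067 0.018     ]
 [0.5055618  0.29907894 0.018     ]] 69.61819384006974 71.06958965584215
t 2.72 pos [0.4974 0.1948 0.1758] rot [ 1.7995e+02 -9.0000e-02 -1.0950e+02] F [-0.3 -0.9 -0.6] w 59.8 gf 0.0
shares x,y,z,turn [-0.0435  0.0022  0.0632] -0.0051
```

>>> {"method": "step_arm", "body": {"plan": [[-0.0435,0.002,0.1,0,50],[-0.0435,0.002,0.3,0,50],[-0.0435,0.002,0.45,0,50],[-0.0435,0.002,0.53,0,50],[-0.0435,0.002,0.565,0,50],[-0.0435,0.002,0.565,0,50],[-0.0435,0.002,0.565,0,50]]}}

```text
time_s: 3.3
tcp_pos: [0.5014, 0.2053, 0.0364]
eef_rot: [-180.0, 0.0, -109.5]
contact_force: [1.2, -0.7, 0.8]
gripper_width: 0.0499
gripper_force: 0.0
```

>>> {"method": "step_arm", "body": {"plan": [[0,0,0,0,5],[0,0,0,0,5],[0,0,0,0,5],[0,0,0,0,5],[0,0,0,0,5],[0,0,0,0,5],[0,0,0,0,5],[0,0,0,0,5]], "newtons": 25}}

```text
time_s: 3.97
tcp_pos: [0.5006, 0.2063, 0.0356]
eef_rot: [-180.0, 0.0, -109.5]
contact_force: [-0.8, -0.2, 4.4]
gripper_width: 0.0159
gripper_force: 25.0
```

>>> {"method": "step_arm", "body": {"plan": [[0,0,-0.06,0,5],[0,0,-0.15,0,5],[0,0,-0.28,0,5],[0,0,-0.4,0,5],[0,0,-0.4,0,5],[0,0,-0.4,0,5]]}}

```text
time_s: 4.47
tcp_pos: [0.501, 0.2068, 0.1368]
eef_rot: [-179.9, 0.2, -109.5]
contact_force: [0.3, -0.1, -2.5]
gripper_width: 0.0155
gripper_force: 25.0
```

Run:
```python
from h import *
im=eyes.capture("wrist")[:,:,::-1]; cv2.imwrite("pics/w4.png",im)
go(.5176,-.102,.1356,-85.2)
```

```text
t 4.52 pos [0.5001 0.2061 0.1353] rot [ 1.7999e+02  4.0000e-02 -1.0949e+02] F [-0.6  0.2 -1.6] w 15.6 gf 25.0
shares x,y,z,turn [ 1.1385 -0.4773 -0.0013] -0.4049
```

View pics/w4.png

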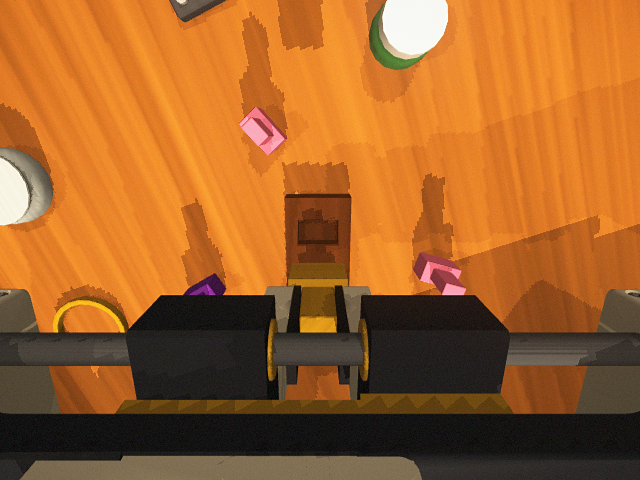

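The spacer is held upright between the fingers, with the slot empty at (318,232). I carry it to the clamp.

>>> {"method": "step_arm", "body": {"plan": [[0.15,-0.06,0,-0.1,5],[0.3,-0.12,0,-0.2,5],[0.45,-0.19,0,-0.3,5],[0.6,-0.25,0,-0.405,5],[0.75,-0.32,0,-0.405,5],[0.88,-0.37,0,-0.405,5],[0.95,-0.42,0,-0.405,5],[0.95,-0.42,0,-0.405,5],[0.95,-0.42,0,-0.405,5]]}}

```text
time_s: 5.27
tcp_pos: [0.5191, -0.0542, 0.1335]
eef_rot: [179.8, -0.0, -85.3]
contact_force: [0.4, -0.7, -2.2]
gripper_width: 0.0157
gripper_force: 25.0
```

Run:
```python
from h import *
go(.5176,-.102,.1,-85.2)
```

```text
t 5.27 pos [ 0.5191 -0.0542  0.1335] rot [ 1.7981e+02 -1.0000e-02 -8.5340e+01] F [ 0.4 -0.7 -2.2] w 15.7 gf 25.0
shares x,y,z,turn [0.1899 0.0216 0.1341] -0.0024
```

>>> {"method": "step_arm", "body": {"plan": [[0.1,0.01,0,0,5],[0.19,0.0216,0,0,5],[0.19,0.0216,0.1,0,5],[0.19,0.0216,0.194,0,5],[0.19,0.0216,0.194,0,5],[0.19,0.0216,0.194,0,5]]}}

```text
time_s: 5.77
tcp_pos: [0.5174, -0.1002, 0.0854]
eef_rot: [179.7, -0.0, -85.1]
contact_force: [0.2, 1.3, -0.9]
gripper_width: 0.0159
gripper_force: 25.0
```

Run:
```python
from h import *
import pickle
go(.5176,-.102,.0416,-85.2)
c=cam("wrist"); im=eyes.capture("wrist")[:,:,::-1]; cv2.imwrite("pics/w5.png",im); pickle.dump(c,open("w5.pkl","wb"))
cv2.imwrite("pics/w5c.png",cv2.resize(im[110:360,200:440],None,fx=2.4,fy=2.4))
```

```text
t 5.77 pos [ 0.5174 -0.1002  0.0854] rot [ 1.7974e+02 -2.0000e-02 -8.5120e+01] F [ 0.2  1.3 -0.9] w 15.9 gf 25.0
shares x,y,z,turn [ 0.0074 -0.      0.1752] 0.0013
```

View pics/w5c.png

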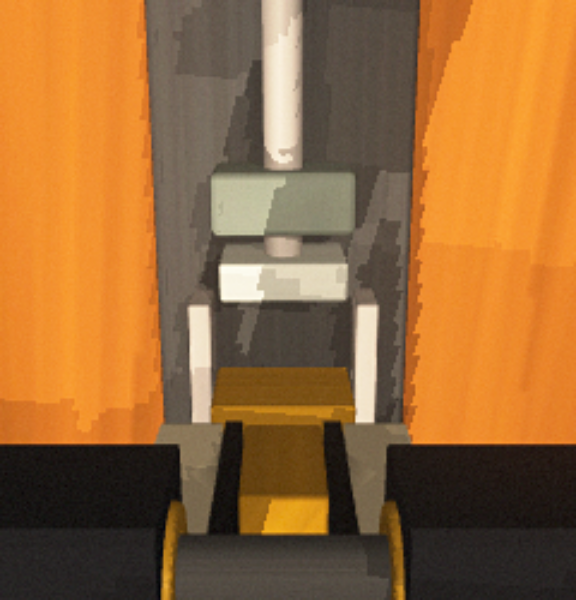

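The view shows the held spacer's foot at full-image u 289–348, centred between the cheek edges at u 288–348. The jaw's front edge is at v≈236.

Run:
```python
from h import *
import pickle
np.set_printoptions(precision=4,suppress=True)
c=pickle.load(open("w5.pkl","rb"))
print("jaw face",cast(c,[318,235.8],.036))
b=.0856-.0296
print("spacer bottom -x edge",cast(c,[318.5,263.3],b),"foot w",cast(c,[[289,263.3],[348,263.3]],b))
print("cheek inner",cast(c,[[288,250],[348,250]],.028), "clamp edges",cast(c,[[200+150/2.4,110+100/2.4],[200+163/2.4,110+400/2.4],[200+418/2.4,110+50/2.4],[200+404/2.4,110+400/2.4]],.012))
```

```text
jaw face [[ 0.5191 -0.1196  0.036 ]]
spacer bottom -x edge [[ 0.5181 -0.1097  0.056 ]] foot w [[ 0.5343 -0.1084  0.056 ]
 [ 0.5018 -0.1111  0.056 ]]
cheek inner [[ 0.5368 -0.1065  0.028 ]
 [ 0.4992 -0.1096  0.028 ]] clamp edges [[ 0.5573 -0.1641  0.012 ]
 [ 0.5503 -0.0805  0.012 ]
 [ 0.4897 -0.1822  0.012 ]
 [ 0.4811 -0.0862  0.012 ]]
```

>>> {"method": "step_arm", "body": {"plan": [[0.0074,0,0,0,5],[0.0074,0,0.05,0,5],[0.0074,0,0.09,0,5],[0.0074,0,0.12,0,5],[0.0074,0,0.145,0,5],[0.0074,0,0.16,0,5],[0.0074,0,0.168,0,5],[0.0074,0,0.168,0,5]]}}

```text
time_s: 6.48
tcp_pos: [0.5188, -0.1025, 0.0445]
eef_rot: [180.0, -0.0, -85.2]
contact_force: [0.3, 0.2, -2.4]
gripper_width: 0.0156
gripper_force: 25.0
```

Run:
```python
from h import *
go(.5176,-.102,.0416,-85.2)
eyes.capture("top")
print([r.get_state()["contact_force"].round(1),r.get_state()["tcp_pos"].round(4)])
```

```text
t 6.48 pos [ 0.5188 -0.1025  0.0445] rot [ 1.7996e+02 -1.0000e-02 -8.5170e+01] F [ 0.3  0.2 -2.4] w 15.6 gf 25.0
shares x,y,z,turn [-0.0025  0.0048  0.0114] 0.0005
[array([ 0.9, -0.5, -1.3]), array([ 0.5191, -0.1025,  0.0448])]
```

Still hanging free. I'll lower the last millimetres until it touches down.

>>> {"method": "step_arm", "body": {"plan": [[0,0,0.005,0,5],[0,0,0.009,0,5],[0,0,0.013,0,5],[0,0,0.013,0,5],[0,0,0.013,0,5]]}}

```text
time_s: 6.95
tcp_pos: [0.5192, -0.1025, 0.0417]
eef_rot: [-180.0, -0.0, -85.2]
contact_force: [0.7, -0.3, -0.4]
gripper_width: 0.0157
gripper_force: 25.0
```

>>> {"method": "step_arm", "body": {"plan": [[0,0,0.003,0,5],[0,0,0.006,0,5],[0,0,0.006,0,5],[0,0,0.006,0,5]]}}

```text
time_s: 7.28
tcp_pos: [0.5194, -0.1025, 0.0416]
eef_rot: [-179.9, -0.0, -85.1]
contact_force: [-3.3, 1.6, 14.0]
gripper_width: 0.0161
gripper_force: 25.0
```

Contact came at z = 0.0416, the expected full-down height. I release and lift.

>>> {"method": "step_arm", "body": {"plan": [[0,0,-0.004,0,30],[0,0,-0.004,0,30],[0,0,-0.004,0,30],[0,0,-0.004,0,30],[0,0,-0.004,0,30],[0,0,-0.1,0,30],[0,0,-0.25,0,30],[0,0,-0.4,0,30],[0,0,-0.52,0,30],[0,0,-0.52,0,30],[0,0,-0.52,0,30]]}}

```text
time_s: 8.2
tcp_pos: [0.5202, -0.1023, 0.1721]
eef_rot: [-179.8, 0.0, -85.2]
contact_force: [-0.6, 0.1, -1.3]
gripper_width: 0.0303
gripper_force: 0.0
```

Run:
```python
from h import *
import pickle
go(.5275,-.24,.17,-85.0)
c=cam("wrist"); im=eyes.capture("wrist")[:,:,::-1]; cv2.imwrite("pics/w6.png",im); pickle.dump(c,open("w6.pkl","wb"))
cv2.imwrite("pics/w6c.png",cv2.resize(im[60:310,200:440],None,fx=2.4,fy=2.4))
```

```text
t 8.2 pos [ 0.5202 -0.1023  0.1721] rot [-1.7975e+02  2.0000e-02 -8.5170e+01] F [-0.6  0.1 -1.3] w 30.3 gf 0.0
shares x,y,z,turn [0.5513 0.0171 0.0084] -0.0028
```

View pics/w6c.png

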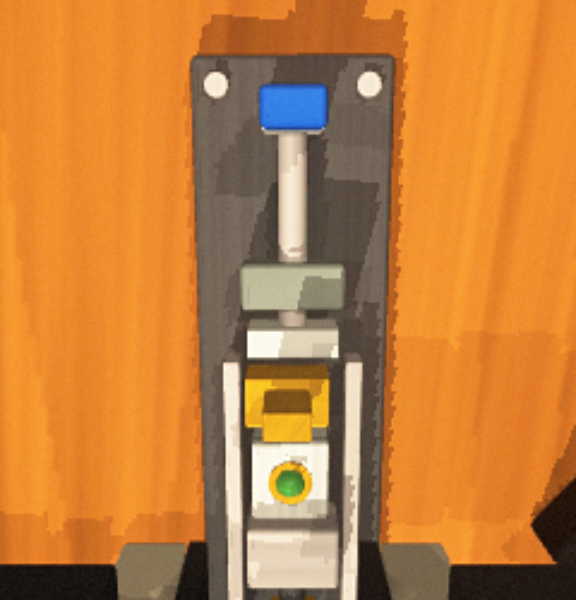

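One brass spacer stands upright in the channel between the jaw (full-image (322,203)) and the locket (321,261). The blue post top's rear edge is at (322.5,95.8).

Run:
```python
from h import *
import pickle
np.set_printoptions(precision=4,suppress=True)
c=pickle.load(open("w6.pkl","rb"))
print("post rear",cast(c,[322.5,95.5],.066),"jaw",cast(c,[322,60+332/2.4],.036),cast(c,[322,60+357/2.4],.036))
go(.526,-.235,.054,-85.0)
```

```text
post rear [[ 0.5262 -0.2044  0.066 ]] jaw [[ 0.5197 -0.1287  0.036 ]] [[ 0.5189 -0.12    0.036 ]]
t 8.25 pos [ 0.519  -0.1024  0.1704] rot [-179.93    0.03  -85.19] F [-0.   1.4 -0.3] w 30.1 gf 0.0
shares x,y,z,turn [0.531  0.0166 0.4657] -0.0031
```

>>> {"method": "step_arm", "body": {"plan": [[0.15,0,0,0,0],[0.3,0.01,0,0,0],[0.45,0.017,0,0,0],[0.54,0.02,0,0,0],[0.54,0.02,0,0,0],[0.54,0.02,0,0,0]], "newtons": 20}}

```text
time_s: 8.75
tcp_pos: [0.5241, -0.2385, 0.1679]
eef_rot: [179.8, 0.1, -85.3]
contact_force: [0.9, 0.6, 0.3]
gripper_width: 0.0007
gripper_force: 0.0
```

Run:
```python
from h import *
go(.526,-.235,.054,-85.0)
```

```text
t 8.75 pos [ 0.5241 -0.2385  0.1679] rot [ 1.798e+02  6.000e-02 -8.533e+01] F [0.9 0.6 0.3] w 0.7 gf 0.0
shares x,y,z,turn [-0.0132 -0.0085  0.4557] -0.0056
```

>>> {"method": "step_arm", "body": {"plan": [[0,-0.009,0.12,0,0],[0,-0.009,0.25,0,0],[0,-0.009,0.36,0,0],[0,-0.009,0.43,0,0],[0,-0.009,0.465,0,0],[0,-0.009,0.465,0,0],[0,-0.009,0.465,0,0]]}}

```text
time_s: 9.33
tcp_pos: [0.5277, -0.2368, 0.0538]
eef_rot: [179.9, -0.0, -85.1]
contact_force: [0.7, 1.2, 0.2]
gripper_width: 0.0004
gripper_force: 0.0
```

Run:
```python
from h import *
go(.5257,-.2165,.052,-85.1)
```

```text
t 9.33 pos [ 0.5277 -0.2368  0.0538] rot [179.95  -0.   -85.12] F [0.7 1.2 0.2] w 0.4 gf 0.0
shares x,y,z,turn [-0.0815  0.001   0.0073] -0.0003
```

>>> {"method": "step_arm", "body": {"plan": [[-0.03,0.001,0.007,0,0],[-0.06,0.001,0.007,0,0],[-0.08,0.001,0.007,0,0],[-0.09,0.001,0.007,0,0],[-0.1,0.001,0.007,0,0],[-0.11,0.001,0.007,0,0],[-0.12,0.001,0.007,0,0],[-0.12,0.001,0.007,0,0],[-0.12,0.001,0.007,0,0]]}}

```text
time_s: 10.08
tcp_pos: [0.5252, -0.2073, 0.0523]
eef_rot: [-180.0, -0.0, -85.2]
contact_force: [1.0, -1.8, 1.6]
gripper_width: 0.0006
gripper_force: 1.2
```

>>> {"method": "step_arm", "body": {"plan": [[-0.005,0,0,0,0],[-0.01,0,0,0,0],[-0.015,0,0,0,0],[-0.02,0,0,0,0],[-0.02,0,0,0,0],[-0.02,0,0,0,0]]}}

```text
time_s: 10.58
tcp_pos: [0.5247, -0.2025, 0.0522]
eef_rot: [-180.0, -0.0, -85.2]
contact_force: [1.2, -5.1, 2.9]
gripper_width: 0.0007
gripper_force: 2.6
```

>>> {"method": "step_arm", "body": {"plan": [[-0.006,0,0,0,0],[-0.012,0,0,0,0],[-0.012,0,0,0,0],[-0.012,0,0,0,0]]}}

```text
time_s: 10.92
tcp_pos: [0.5245, -0.2, 0.0523]
eef_rot: [-180.0, -0.1, -85.2]
contact_force: [2.2, -8.5, 2.7]
gripper_width: 0.0
gripper_force: 4.3
```

>>> {"method": "step_arm", "body": {"plan": [[-0.004,0,0,0,0],[-0.008,0,0,0,0],[-0.008,0,0,0,0],[-0.008,0,0,0,0]]}}

```text
time_s: 11.25
tcp_pos: [0.5243, -0.1984, 0.0523]
eef_rot: [-180.0, -0.1, -85.2]
contact_force: [2.3, -10.7, 2.8]
gripper_width: 0.0003
gripper_force: 5.4
```

>>> {"method": "step_arm", "body": {"plan": [[-0.004,0,0,0,0],[-0.008,0,0,0,0],[-0.011,0,0,0,0],[-0.011,0,0,0,0],[-0.011,0,0,0,0],[-0.011,0,0,0,0]]}}

```text
time_s: 11.75
tcp_pos: [0.5242, -0.1962, 0.0524]
eef_rot: [-180.0, -0.1, -85.2]
contact_force: [2.0, -13.5, 1.3]
gripper_width: 0.0006
gripper_force: 7.0
```

Run:
```python
from h import *
im=eyes.capture("wrist")[:,:,::-1]; cv2.imwrite("pics/w7.png",im)
t=eyes.capture("top")[:,:,::-1]; s=eyes.capture("scene")[:,:,::-1]
F=[]
for i in range(6): eyes.capture("top"); F.append(r.get_state()["contact_force"])
print(np.mean(F,0), r.get_state()["tcp_pos"])
cv2.imwrite("pics/fin.png",np.hstack([cv2.resize(t[190:290,190:320],(390,300)),cv2.resize(s[170:280,240:390],(410,300))]))
cv2.imwrite("pics/fin2.png",np.vstack([cv2.imread("pics/fin.png"),cv2.resize(im[150:330,80:560],(800,300))]))
```

```text
[  1.95080545 -13.44320959   1.63431893] [ 0.52417815 -0.19615602  0.05238015]
```

View pics/fin2.png

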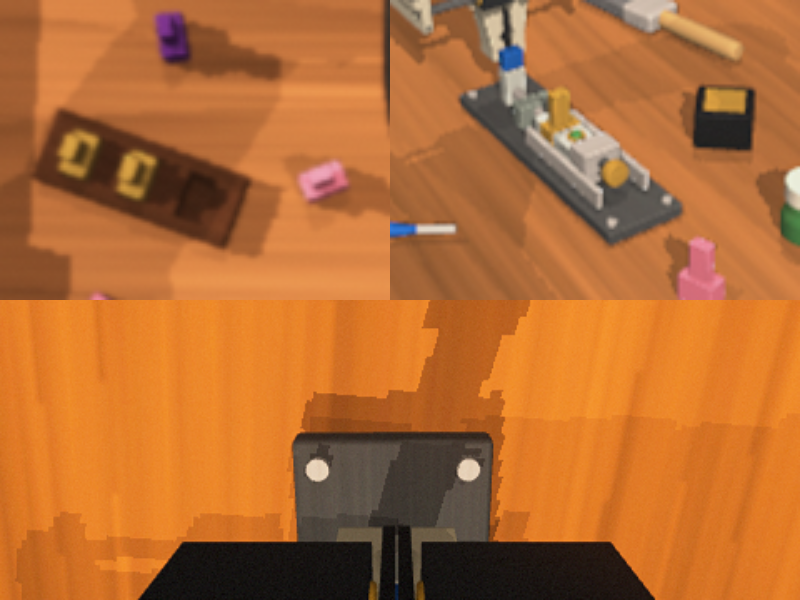

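The final view shows two spacers standing in the rack and the third upright between jaw and locket, with the fingers on the blue post. The push is about 13.6 N, which is roughly 6 mm of post squeeze. The jaw has travelled about 11 mm, so it bit well before its end stop.

```bash
python3 -c "
from h import *
print(workorder.close_job())"
```

```text
the job is handed in; nothing more can be done
None
```

I handed the job in with one spacer standing upright in the clamp and the locket squeezed tight against its stop. The arm is still pushing the post at about 13.6 N, the other two spacers are in the rack, and the final views I checked show nothing knocked over. The hand-in gave no verdict back.

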